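# Close up the bobbin winder and hold its belt tensioner back

### The job

The bobbins are loaded: push the yellow drawer of the grey bobbin box fully shut. Then, on the green bobbin winder beside it, push the orange paddle of the sprung tensioner arm back, away from the robot, until the arm is clear past its ratchet click, and keep holding it there so that I can slip the belt on: finish while still holding it, because it springs back if let go. Leave the other things on the bench where they are.

Things in the scene. Friction and masses are not known exactly. Their poses are not given: they have to be found in the camera images.
- magazine: grey bobbin box, fixed to the table, 140 (x) x 140 (y) x 62 (z) mm, flat top with a paper label. Origin under its centre; its front, where the yellow drawer comes out, faces its own -x (roughly towards the robot). Stands left or right of the winder, turned up to 0.25 rad.
- drawer (a joint): how far the yellow drawer stands out of the box, m: 0 fully shut (against a stop), 0.075 fully out; it starts 0.035 to 0.06 out. Stays where it is left; about 1.5 N moves it slowly.
- drawer_front (a point): centre of the drawer's flat yellow front face, 136 mm wide (y), 7 to 57 mm above the table; moves with the drawer; axes as the box's, -x out of the face. Push along +x to shut it; when shut the point lies 82 mm in front (-x) of the box's origin, at z = 32 mm.
- winder: bobbin winder, fixed: green base with aluminium deck, 210 (x) x 230 (y) mm, deck 50 mm above the table. Origin under its centre; +x points away from the robot, turned up to 0.3 rad. On the deck behind the arm: black pulley (to 76 mm high) at (70, 75) mm, spindle with bobbin (to 94 mm high) at (86, -45) mm; right of the arm's tip the dark pawl housing (to 81 mm high) at (42, -82) mm.
- tensioner: sprung tensioner arm. Origin on its upright pivot axis, 64 mm above the table, at (-20, 100) mm of the winder; it turns with the arm, at angle 0 its axes are the winder's. Dark steel arm (16 mm wide, top 69 mm above the table) along its -y, with a white idler roller (32 mm across, to 88 mm high) 65 mm from the pivot, the orange paddle at 130 mm and a brass nose at 150 mm.
- tensioner_angle (a joint): arm angle, rad: 0 at rest, growing (counter-clockwise from above) as the paddle goes to the winder's +x; 0.54 far stop. A spring resists: at the paddle 4 N at rest, 9 N at 0.45. From 0.26 the nose pushes the pawl aside (up to 3 N more) and has clicked past at 0.40. The pawl does not hold the arm: let go, it springs back. Past the click: above 0.41; hold at about 0.48.
- paddle (a point): centre of the orange upright paddle on the tensioner arm, 130 mm from the pivot and 92 mm above the table. The paddle is 12 (x, thickness) x 34 (y, along the arm) x 45 (z) mm, from 69 to 114 mm above the table; axes as the arm's. Push its flat -x face (6 mm from this point) along +x, following the arc about the pivot.
- pawl (a joint): how far the brass spring pawl slider (red pin on top) is pushed into its housing, m: 0 sprung out, up to 0.003 while the arm's nose passes it, back to 0 with the click.
- thread_cone: loose red cone of thread, 64 mm foot, 100 mm tall, origin under its centre; not to be disturbed
- thread_spool: loose small blue thread spool, 40 mm across, 42 mm tall, standing between the two units on the robot's side; not to be disturbed
- glue_bottle: loose white glue bottle with orange cap, 56 mm across, 130 mm tall; not to be disturbed
- rivet_jar: loose glass jar with brass lid, 60 mm across, 70 mm tall; not to be disturbed
- screwdriver: loose red-handled screwdriver lying on the table, 200 mm long along its x, origin at the middle, 26 mm thick; not to be disturbed
- hammer: loose wooden-handled hammer lying on the table, 260 mm long along its x, origin at the middle, 26 mm thick; not to be disturbed
- wax_block: loose dark brown wax block, 50 x 35 x 25 mm; not to be disturbed
Not all that is in view belongs to the job. There is more than one size of the magazine; the one meant has the size given above.

How it is judged:
By the outcome, as a careful person would: the job done as asked, in the order asked, and still so for the second after the job is handed in, while the arm keeps its last pose, push and grip.
It also fails if it takes over 43 s, if anything falls off the work surface, if the arm or the gripper's body presses on something with over 40 N, if the wrist force passes 120 N, or if a joint passes its speed limit or range.

### The arm

A 7-joint arm with a two-finger parallel gripper is mounted at the origin on the work surface. World frame = base frame: x ahead of the robot, y to its left, z up, the work surface at z = 0. Lengths are in m, angles in rad, forces in N, time in s.
With the tool pointing down it reaches from about 0.425 to 0.925 m from the base axis. Payload 6.8 kg.
Tool frame: the origin (TCP) lies at the very end of the fingers, on their centre line; the grasp point (between the pads) lies 19 mm behind it; z points along the fingers, y is the line along which they close (so a half turn about z gives the same grasp; the last joint's range is limited). The gripper opens to 85 mm and grips with 20 to 120 N. Pads are 22 mm wide; open, the fingers measure 114 mm over their backs; the gripper's body (76 mm by 85 mm) begins 54 mm behind the grasp point. The pads swing forward as they close: fully open they stand 13 mm farther back than shut.
Start: joints at [-1.412, 0.477, 0.022, 1.555, -0.011, 1.109, -0.083], TCP at [0.178, 0.651, 0.201] pointing down, gripper open.
Joint ranges: [-2.96, 2.96], [-0.34, 2.1], [-1.41, 1.46], [0.24, 2.44], [-1.37, 4.51], [0.17, 1.92], [-2.96, 2.96]. Speed limits (rad/s): [2.39, 2.39, 3.14, 3.14, 3.14, 3.14, 3.14].

### API

Orientations are given as a rotation vector (axis times angle).
In Python, from bench import get_obs, viewer, r gives the robot as it stands. The module is installed in compiled form; this text tells all that it offers.
- The arm moves only by the tool play_rows, never from a script. Its argument "commands" is a list that holds one entry, the list of rows, each a list of 5 numbers: the gripper's target within -1 to 1 (shut at 1, half-way at 0, fully open at -1), then the shift along the tool's x, y, z scaled (see below), then the turn about the tool's z scaled (see below). A call has 1 to 12 rows; each row is the pose to reach, as a shift and turn from the pose commanded when the call began, along the tool's axes at that moment; what a row does not reach only later rows make up. The controller multiplies each number of a shift by 0.2 m and each number of a turn by pi/2 rad. A row lasts 1/12 s, in which the tool goes at most 41.7 mm and 7.16 degrees, less where a joint would pass 70% of its speed; a pose out of reach is approached as far as the arm can. A call with a number of a shift or a turn outside -1 to 1 is refused whole. A call with a gripper value outside its range is refused whole. The fingers move at their own pace and stop on an object; "grip_force" is the grip in N (left out, the last holds). Time passes only in rows, so rows that repeat a pose let the fingers close. It gives the time, the measured TCP pose, the force, the opening and the grip force at its end, in the units of the state.
- get_obs(): the state, without advancing time (a new reading comes with each control period).
- viewer.grab_frame(name): name is "side" or "top"; returns a dict with "pixels" (384x512x3 uint8, red, green, blue), "fovy" (degrees; the focal length in pixels is half the picture's height over the tangent of half this angle, whatever the lens; pixels are square), "cx", "cy" (the principal point, pixels), "distortion" ([k1, k2, p1, p2, k3] as OpenCV has them; the pictures are not rectified), "world_to_cam" (4x4, takes a point from world to camera coordinates). Camera axes: x right, y up, looking along -z (the intrinsics and any distortion apply to the point x, -y, -z); pixel columns grow to the right and rows downward; lengths in m; the calibration is good to about 2 mm. A picture is of the moment at which its call begins. There is no depth.
- r.hand_in(): hands the job in; it is judged then, once.
Trained networks look in a picture, given as the dict that the camera call returned (one of the last four; its "shot" number tells which), for a name from the list of things; names that differ only in an ending like _2 or _b are one class to them, and where a whole thing is asked for, a point or a joint stands for the part that bears it (a point fixed in the world has none). Each returns a list of dicts, best first, with "score" (0 to 1); they miss things now and then, are a little off and sometimes report something else, mostly with a low value. They report only what shows in the picture. A call takes as long as a camera call. They do not tell look-alikes from the thing itself.
- viewer.trace(picture, thing): "pixels" (384x512 bool, what is visible of it) and "rect" ([left, top, right, bottom] in pixels, round what is visible of it).
The state is a dict: "clock": time; "joints": joint angles; "qvel": joint speeds; "tau": joint torques, N m; "tcp_pos": TCP position; "orientation": TCP orientation; "contact_force": force on the tool from outside, world axes, zero at the start; "moment": the same for the moment, N m; "grip_width": finger opening in m; "gripper_force": force on a finger pad.
Only numpy, scipy, OpenCV 4.12 (cv2) and the standard library are available. Lean on these libraries where they do the work, as an engineer would, in place of code of your own. Each camera call takes 0.05 s, during which the arm holds its last target. There are 200 camera calls.

## Working session

There is one attempt and no reset: what is moved stays moved. The work goes in short steps, Python scripts to look and compute and a tool call to move; the robot and the scene stay as the last step left them, time stands still between calls to the robot, and variables do not carry over. Pictures are saved under pics/ and viewed, at most 10 in all, crops included, and the job is handed in when it is done.

Besides the shell and the picture viewer there is one more tool, called as a command line: name --argument value ..., lists and objects as JSON in quotes. play_rows: Moves the arm, as the interface text tells. Shifts and turns lie within -1 to 1; 1 stands for 0.2 m of shift or pi/2 rad of turn. Its arguments: {"type":"object","properties":{"commands":{"type":"array","items":{"type":"array","items":{"type":"array","items":{"type":"number","minimum":-1,"maximum":1}}}},"grip_force":{"type":"number"}},"required":["commands"]}

```bash
mkdir -p pics; cat > h.py <<'E'
import numpy as np, cv2
from bench import get_obs, viewer, r
def K(p):
    f=p["pixels"].shape[0]/2/np.tan(np.radians(p["fovy"])/2)
    return np.array([[f,0,p["cx"]],[0,f,p["cy"]],[0,0,1.]])
F=np.diag([1,-1,-1.])
def proj(p,X):
    T=np.array(p["world_to_cam"]); 
    R=F@T[:3,:3]; t=F@T[:3,3]
    return cv2.projectPoints(np.array(X,float).reshape(-1,1,3),cv2.Rodrigues(R)[0],t,K(p),np.array(p["distortion"],float))[0][:,0]
def ray(p,uv,z):
    T=np.array(p["world_to_cam"]); R=F@T[:3,:3]; t=F@T[:3,3]
    n=cv2.undistortPoints(np.array(uv,float).reshape(-1,1,2),K(p),np.array(p["distortion"],float))[:,0]
    d=np.c_[n,np.ones(len(n))]@R; c=-R.T@t
    return c+d*((z-c[2])/d[:,2])[:,None]
def save(p,name,crop=None,s=1):
    im=p["pixels"][:,:,::-1]
    if crop: im=im[crop[1]:crop[3],crop[0]:crop[2]]
    cv2.imwrite("pics/"+name,cv2.resize(im,None,fx=s,fy=s,interpolation=cv2.INTER_CUBIC))
E
python3 - <<'E'
from h import *
o=get_obs();print(o["clock"],o["tcp_pos"],o["orientation"],o["contact_force"])
for n in("top","side"):
    p=viewer.grab_frame(n);save(p,n+"0.png",s=1.5)
    T=np.array(p["world_to_cam"]);print(n,p["fovy"],"cam at",-T[:3,:3].T@T[:3,3])
    for th in("magazine","drawer_front","winder","tensioner","paddle","pawl","thread_spool","thread_cone","glue_bottle","rivet_jar","screwdriver","hammer","wax_block"):
        for d in viewer.trace(p,th)[:2]:
            m=d["pixels"];c=np.argwhere(m).mean(0)[::-1]
            print(th,round(d["score"],2),np.round(d["rect"]),c.round(1),ray(p,c,0.03)[0].round(3))
E
```

```text
0.0 [0.1777992  0.65049382 0.19992314] [-4.17793490e-01 -3.11356840e+00  2.89758728e-03] [-0.27197882 -0.01011213 -0.24979498]
top 54.59149701440546 cam at [ 0.48577602 -0.02232328  1.14525082]
magazine 0.95 [304. 247. 373. 329.] [338.  286.2] [ 0.27  -0.219  0.03 ]
magazine 0.76 [190. 246. 229. 289.] [207.6 267.3] [0.316 0.172 0.03 ]
drawer_front 0.86 [305. 316. 366. 325.] [333.8 319.9] [ 0.169 -0.209  0.03 ]
drawer_front 0.83 [172. 199. 218. 226.] [195.4 211.1] [0.484 0.214 0.03 ]
winder 0.76 [266. 140. 356. 222.] [310.3 179.9] [ 0.585 -0.13   0.03 ]
winder 0.34 [396. 169. 426. 190.] [411.2 179.4] [ 0.594 -0.437  0.03 ]
tensioner 0.67 [270. 176. 331. 190.] [299.5 183.2] [ 0.575 -0.098  0.03 ]
paddle 0.7 [271. 172. 332. 192.] [299.9 183.2] [ 0.575 -0.099  0.03 ]
paddle 0.7 [169. 200. 219. 228.] [195.4 211. ] [0.484 0.214 0.03 ]
pawl 0.61 [332. 168. 338. 175.] [333.4 171.4] [ 0.613 -0.199  0.03 ]
pawl 0.19 [273. 177. 331. 190.] [298.6 182.9] [ 0.576 -0.095  0.03 ]
thread_spool 0.45 [253. 234. 265. 250.] [260.9 240.7] [0.4   0.014 0.03 ]
thread_cone 0.79 [272. 111. 291. 131.] [281.7 1
[... 1064 characters left out ...]
69. 196.] [256.5 174.2] [ 0.591 -0.172  0.03 ]
thread_spool 0.53 [304. 212. 320. 231.] [310.8 221.4] [0.402 0.024 0.03 ]
thread_cone 0.68 [176. 166. 198. 203.] [185.2 188.1] [ 0.776 -0.049  0.03 ]
glue_bottle 0.79 [266. 111. 280. 149.] [272.  132.3] [ 0.605 -0.491  0.03 ]
rivet_jar 0.83 [131. 214. 159. 245.] [144.1 227.7] [0.806 0.143 0.03 ]
rivet_jar 0.71 [134. 327. 169. 360.] [152.4 342.9] [0.637 0.432 0.03 ]
screwdriver 0.62 [315. 146. 330. 153.] [324.8 149.7] [ 0.396 -0.388  0.03 ]
hammer 0.57 [260. 313. 334. 383.] [296.8 351.3] [0.387 0.388 0.03 ]
hammer 0.25 [175. 166. 198. 201.] [185.  188.2] [ 0.777 -0.049  0.03 ]
wax_block 0.74 [131. 326. 170. 359.] [152.2 343.1] [0.637 0.432 0.03 ]
```

View pics/top0.png

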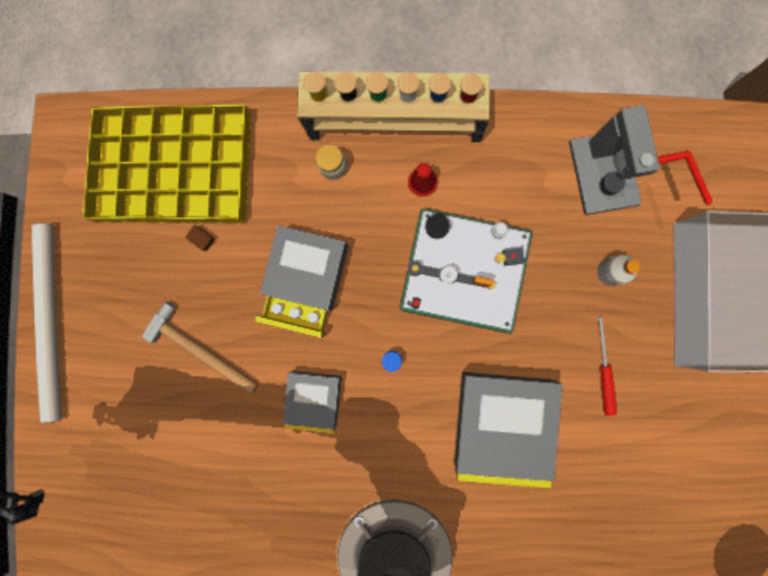

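View pics/side0.png

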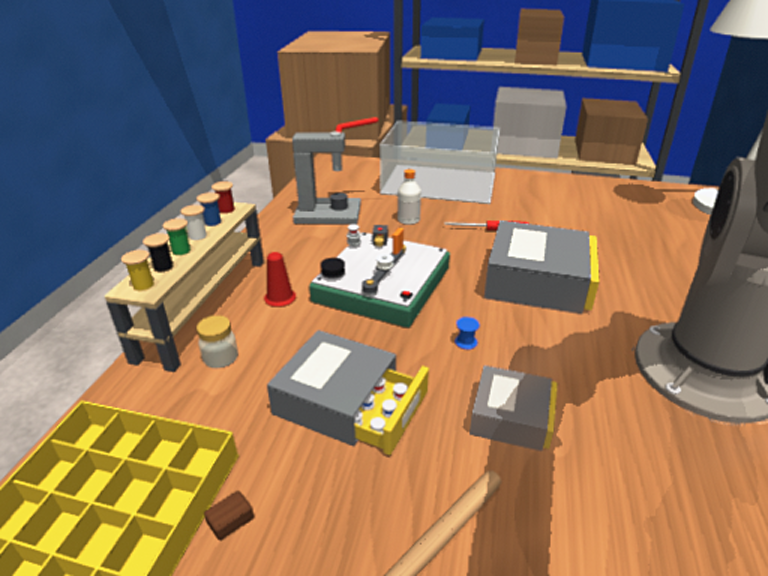

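The top view shows three grey boxes, at (203,178), (208,267) and (340,287) in native pixels. Only the first has its drawer out, with bobbins in it, so it's the likely one; I'll check its size in a close crop. The winder is at (311,180), its orange paddle at (323,187) and the blue spool at (261,241).

```bash
python3 - <<'E'
from h import *
p=viewer.grab_frame("top");save(p,"crop.png",(165,132,365,232),4)
E
```

```text
(no output)
```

View pics/crop.png

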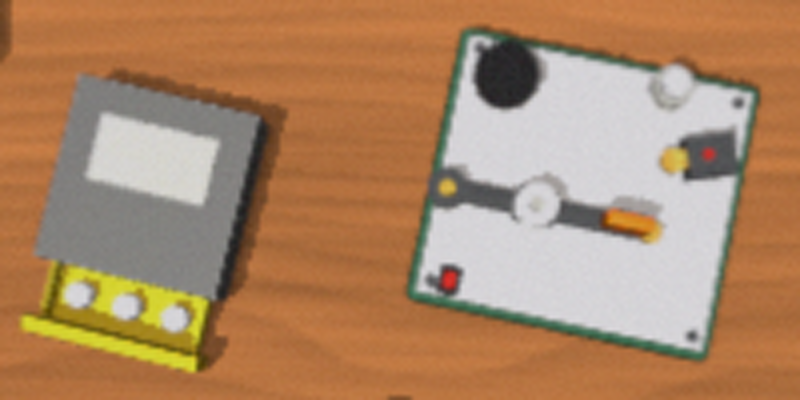

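```bash
cat > fit.py <<'E'
from h import *
from scipy.optimize import least_squares
def N(L):return (np.array(L,float)+.5)/4-.5+[165,132]
def fit(p,uv,loc,z):
    W=ray(p,uv,z)[:,:2]; L=np.array(loc)
    f=lambda q:(np.c_[np.cos(q[2])*L[:,0]-np.sin(q[2])*L[:,1]+q[0],np.sin(q[2])*L[:,0]+np.cos(q[2])*L[:,1]+q[1]]-W).ravel()
    s=least_squares(f,[*W.mean(0),0]); return s.x,W,np.abs(s.fun).max()
def tow(q,P):
    P=np.atleast_2d(P);c,s=np.cos(q[2]),np.sin(q[2])
    return np.c_[c*P[:,0]-s*P[:,1]+q[0],s*P[:,0]+c*P[:,1]+q[1],P[:,2]]
E
python3 - <<'E'
from fit import *
p=viewer.grab_frame("top");s=viewer.grab_frame("side")
a=.07
m,W,e=fit(p,N([(80,75),(263,118),(222,298),(37,258)]),[(a,a),(a,-a),(-a,-a),(-a,a)],.062)
print("mag",m.round(4),e.round(4),[np.linalg.norm(W[i]-W[i-1]).round(3) for i in range(4)])
w,W2,e=fit(p,N([(463,30),(758,90),(706,357),(410,297)]),[(.105,.115),(.105,-.115),(-.105,-.115),(-.105,.115)],.05)
print("win",w.round(4),e.round(4),[np.linalg.norm(W2[i]-W2[i-1]).round(3) for i in range(4)])
D=ray(p,N([(22,328),(198,371)]),.057); c,sn=np.cos(m[2]),np.sin(m[2])
D2=(D[:,:2]-m[:2])@np.array([[c,-sn],[sn,c]]);print("front local",D2.round(4))
x=D2[:,0].mean()
# overlay
for q,P,col in [(m,[(a,a,.062),(a,-a,.062),(-a,-a,.062),(-a,a,.062)],(0,255,0)),(m,[(x,.068,.057),(x,-.068,.057),(x,-.068,.007),(x,.068,.007)],(255,0,255)),(w,[(.105,.115,.05),(.105,-.115,.05),(-.105,-.115,.05),(-.105,.115,.05)],(0,255,255)),
  (w,[(-.026,-.013,.114),(-.014,-.013,.114),(-.014,-.047,.114),(-.026,-.047,.114)],(255,0,0))]:
  for im in(p,s):
    if 'big' not in im: im['big']=cv2.resize(im["pixels"][:,:,::-1],None,fx=4,fy=4,interpolation=cv2.INTER_CUBIC)
    cv2.polylines(im['big'],[((proj(im,tow(q,P))+.5)*4-.5).round().astype(int)],True,col,1)
A=p['big'][132*4:232*4,165*4:365*4];B=s['big'][130*4:310*4,160*4:330*4]
cv2.imwrite("pics/ovs.png",cv2.resize(B,None,fx=.83,fy=.83));cv2.imwrite("pics/ovt.png",A)
print("paddle",tow(w,[(-.02,-.03,.092)]).round(4),"pivot",tow(w,[(-.02,.1,.064)]).round(4),"front",tow(m,[(x,0,.032)]).round(4),"out",-.082-x)
E
```

```text
mag [ 0.5806  0.1908 -0.1976] 0.0024 [np.float64(0.139), np.float64(0.141), np.float64(0.136), np.float64(0.141)]
win [ 0.5841 -0.1293 -0.1787] 0.0048 [np.float64(0.202), np.float64(0.224), np.float64(0.202), np.float64(0.222)]
front local [[-0.1225  0.0707]
 [-0.1241 -0.0646]]
paddle [[ 0.5591 -0.1553  0.092 ]] pivot [[ 0.5822 -0.0274  0.064 ]] front [[0.4597 0.215  0.032 ]] out 0.041305422431998334
```

View pics/ovt.png

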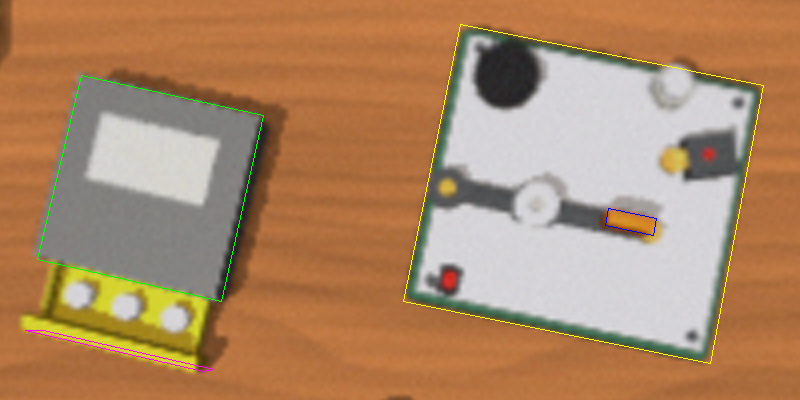

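View pics/ovs.png

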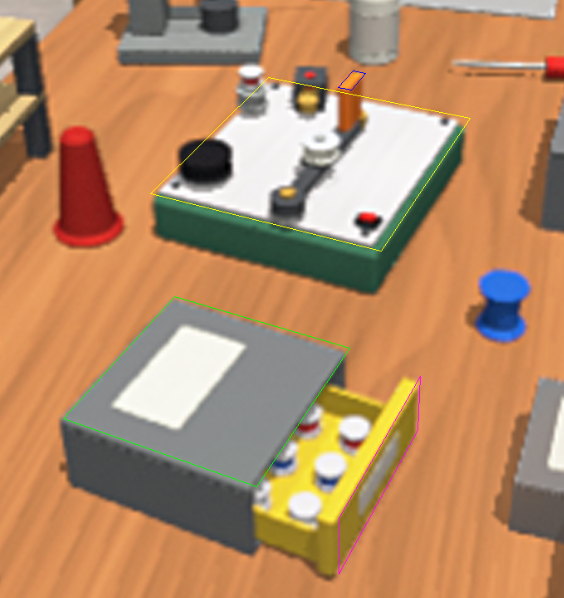

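The four edges of the open box measure about 140 mm, so it's the right one, with its drawer about 40 mm out. In both views the overlays sit on the box and on the paddle top. The yellow deck outline runs about 4 mm outside the real edge, and the magenta front outline about 4 mm too far out. The front outline will be settled by touch.

```bash
cat > go.py <<'E'
from fit import *
from scipy.spatial.transform import Rotation as Ro
m=np.array([.5806,.1908,-.1976]); w=np.array([.5841,-.1293,-.1787])
def go(P,yaw):  # yaw: tool x = -(x axis at yaw)
    o=get_obs();R=Ro.from_rotvec(o["orientation"]).as_matrix()
    d=R.T@(np.array(P)-o["tcp_pos"])/.2
    a=np.arctan2(R[1,0],R[0,0]); t=(yaw+np.pi-a+np.pi)%(2*np.pi)-np.pi
    print(np.round(P,4),"shift",d.round(3),"turn",round(-t/(np.pi/2),3))
E
python3 - <<'E'
from go import *
print(Ro.from_rotvec(get_obs()["orientation"]).as_matrix().round(3))
go(tow(m,(-.165,0,.2))[0],m[2]);go(tow(m,(-.165,0,.03))[0],m[2]);
E
```

```text
[[-0.965  0.264 -0.   ]
 [ 0.264  0.965  0.   ]
 [ 0.     0.    -1.   ]]
[0.4188 0.2232 0.2   ] shift [-1.726 -1.747  0.004] turn -0.044
[0.4188 0.2232 0.03  ] shift [-1.726 -1.747  0.854] turn -0.044
```

play_rows --commands '[[[1,-0.15,-0.15,0,-0.044],[1,-0.3,-0.3,0,-0.044],[1,-0.45,-0.45,0,-0.044],[1,-0.6,-0.6,0,-0.044],[1,-0.75,-0.75,0,-0.044],[1,-0.87,-0.87,0,-0.044],[1,-0.87,-0.87,0,-0.044]]]'

```text
clock: 2.13
tcp_pos: [0.3053, 0.4297, 0.2011]
orientation: [0.326, 3.122, -0.005]
contact_force: [0.4, -0.2, -0.8]
grip_width: 0.0003
gripper_force: 0.0
```

```bash
python3 - <<'E'
from go import *
print(get_obs()["clock"],get_obs()["tcp_pos"])
go(tow(m,(-.165,0,.2))[0],m[2]);go(tow(m,(-.165,0,.03))[0],m[2]);
E
```

```text
2.1333 [0.30527482 0.42970507 0.20107047]
[0.4188 0.2232 0.2   ] shift [-0.769 -0.893  0.01 ] turn -0.007
[0.4188 0.2232 0.03  ] shift [-0.767 -0.89   0.86 ] turn -0.007
```

play_rows --commands '[[[1,-0.13,-0.15,0,0],[1,-0.26,-0.3,0,0],[1,-0.39,-0.45,0,0],[1,-0.52,-0.6,0,0],[1,-0.65,-0.75,0,0],[1,-0.77,-0.89,0,0],[1,-0.77,-0.89,0.2,0],[1,-0.77,-0.89,0.4,0],[1,-0.77,-0.89,0.6,0],[1,-0.77,-0.89,0.75,0],[1,-0.77,-0.89,0.86,0],[1,-0.77,-0.89,0.86,0]]]'

```text
clock: 3.13
tcp_pos: [0.4133, 0.2311, 0.0253]
orientation: [-0.309, -3.121, 0.008]
contact_force: [-0.8, -0.2, 0.6]
grip_width: -0.0003
gripper_force: 0.0
```

```bash
python3 - <<'E'
from go import *
o=get_obs();print(o["clock"],o["tcp_pos"],o["contact_force"])
for x in(-.165,-.135,-.097,-.093,-.09):go(tow(m,(x,0,.03))[0],m[2])
E
```

```text
3.1333 [0.41330646 0.23114713 0.02529643] [-0.78576906 -0.18126401  0.63253494]
[0.4188 0.2232 0.03  ] shift [-0.035 -0.034 -0.023] turn 0.0
[0.4482 0.2173 0.03  ] shift [-0.185 -0.034 -0.024] turn 0.0
[0.4855 0.2098 0.03  ] shift [-0.375 -0.034 -0.025] turn 0.0
[0.4894 0.2091 0.03  ] shift [-0.395 -0.034 -0.025] turn 0.0
[0.4924 0.2085 0.03  ] shift [-0.41  -0.034 -0.025] turn 0.0
```

play_rows --commands '[[[1,-0.05,-0.03,-0.02,0],[1,-0.1,-0.03,-0.02,0],[1,-0.14,-0.03,-0.02,0],[1,-0.18,-0.03,-0.02,0],[1,-0.22,-0.03,-0.02,0],[1,-0.25,-0.03,-0.02,0],[1,-0.28,-0.03,-0.02,0],[1,-0.31,-0.03,-0.02,0],[1,-0.33,-0.03,-0.02,0],[1,-0.35,-0.03,-0.02,0],[1,-0.36,-0.03,-0.02,0],[1,-0.36,-0.03,-0.02,0]]]'

```text
clock: 4.13
tcp_pos: [0.4857, 0.2125, 0.0328]
orientation: [0.31, 3.126, -0.0]
contact_force: [0.6, 0.3, 0.1]
grip_width: 0.0002
gripper_force: 0.0
```

```bash
python3 - <<'E'
from go import *
o=get_obs();print(o["clock"],o["tcp_pos"],o["contact_force"])
for x in(-.097,-.093,-.09):go(tow(m,(x,0,.03))[0],m[2])
E
```

```text
4.1333 [0.48573301 0.21250344 0.03282664] [0.59264623 0.3403268  0.14971056]
[0.4855 0.2098 0.03  ] shift [-0.001 -0.013  0.014] turn -0.0
[0.4894 0.2091 0.03  ] shift [-0.021 -0.013  0.014] turn -0.0
[0.4924 0.2085 0.03  ] shift [-0.036 -0.013  0.014] turn -0.0
```

play_rows --commands '[[[1,-0.01,0,0,0],[1,-0.015,0,0,0],[1,-0.02,0,0,0],[1,-0.025,0,0,0],[1,-0.025,0,0,0]]]'

```text
clock: 4.55
tcp_pos: [0.4904, 0.2116, 0.0329]
orientation: [0.31, 3.126, 0.0]
contact_force: [0.2, -0.1, -0.3]
grip_width: 0.0002
gripper_force: 0.0
```

```bash
python3 - <<'E'
from go import *
s=viewer.grab_frame("side");save(s,"side1.png",(210,200,330,320),5)
E
```

```text
(no output)
```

View pics/side1.png

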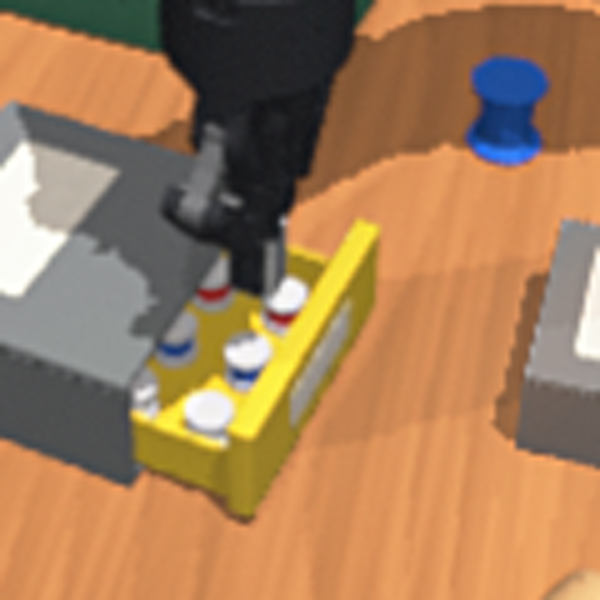

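The fingers look to be inside the drawer, behind its front, which conflicts with the reported pose. I'll compare the reported TCP with the images.

```bash
python3 - <<'E'
from go import *
o=get_obs();T=o["tcp_pos"];print(T)
ims=[]
for n,c in(("side",(210,190,330,310)),("top",(150,130,270,250))):
    s=viewer.grab_frame(n);b=cv2.resize(s["pixels"][:,:,::-1],None,fx=3.3,fy=3.3,interpolation=cv2.INTER_CUBIC)
    for P,col in((T,(0,0,255)),(T+[0,0,.06],(255,0,0)),(tow(m,(-.12,0,.057))[0],(255,0,255))):
        q=((proj(s,P)[0]+.5)*3.3-.5);print(n,proj(s,P)[0].round(1));cv2.drawMarker(b,tuple(int(v) for v in q),col,0,12,1)
    c=[int(v*3.3) for v in c];ims.append(b[c[1]:c[1]+396,c[0]:c[0]+396])
cv2.imwrite("pics/chk.png",np.hstack(ims))
E
```

```text
[0.49031568 0.21164487 0.03291902]
side [260.9 267.5]
side [261.  246.9]
side [273.3 262.4]
top [196.1 208.9]
top [191.8 208.7]
top [193.2 218.1]
```

View pics/chk.png

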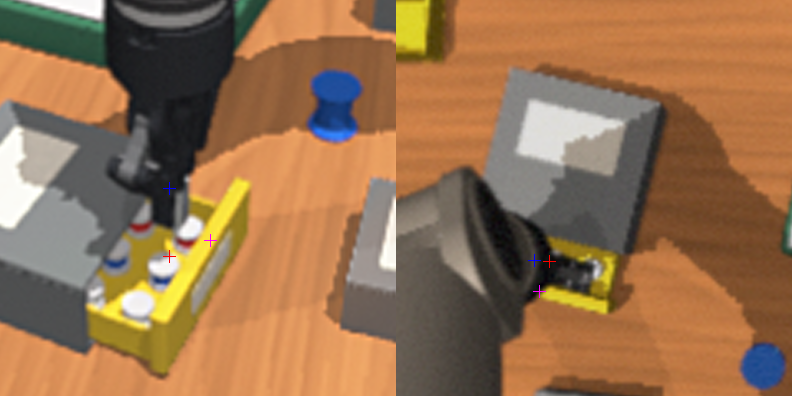

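The drawer hasn't moved. In the side view the fingertips are at about (261,257), but the reported TCP projects to (261,267.5), so the tips are about 30 mm higher than reported and passed over the front. I'll back out and find the true height by touching the bare table gently.

play_rows --commands '[[[1,0,0,-0.15,0],[1,0,0,-0.25,0],[1,0.15,0,-0.25,0],[1,0.3,0,-0.25,0],[1,0.4,0,-0.25,0],[1,0.4,0,-0.15,0],[1,0.4,0,-0.05,0],[1,0.4,0,0,0],[1,0.4,0,0,0],[1,0.4,0,0,0]]]'

```text
clock: 5.53
tcp_pos: [0.4118, 0.227, 0.0328]
orientation: [-0.311, -3.125, 0.001]
contact_force: [1.0, 0.1, 0.1]
grip_width: 0.0001
gripper_force: 0.0
```

```bash
python3 - <<'E'
from go import *
o=get_obs();T=o["tcp_pos"];print(o["clock"],T,o["contact_force"],o["joints"])
ims=[]
for n,c in(("side",(220,180,340,300)),("top",(150,130,270,250))):
    s=viewer.grab_frame(n);b=cv2.resize(s["pixels"][:,:,::-1],None,fx=3.3,fy=3.3,interpolation=cv2.INTER_CUBIC)
    for P,col in((T,(0,0,255)),(T+[0,0,.03],(0,255,0)),(T+[0,0,.06],(255,0,0)),(tow(m,(-.12,0,.057))[0],(255,0,255))):
        q=((proj(s,P)[0]+.5)*3.3-.5);print(n,proj(s,P)[0].round(1));cv2.drawMarker(b,tuple(int(v) for v in q),col,0,12,1)
    c=[int(v*3.3) for v in c];ims.append(b[c[1]:c[1]+396,c[0]:c[0]+396])
cv2.imwrite("pics/chk2.png",np.hstack(ims))
E
```

```text
5.5333 [0.41181234 0.22701754 0.03276022] [1.01068615 0.05076285 0.0628407 ] [-0.77514161  0.40096484  0.16632842  2.17861486 -0.11943112  0.57139368
  0.85159595]
side [295.9 278.9]
side [296.8 268.7]
side [297.7 258.1]
side [273.3 262.4]
top [190.3 234.9]
top [188.  235.5]
top [185.6 236.1]
top [193.2 218.1]
```

View pics/chk2.png

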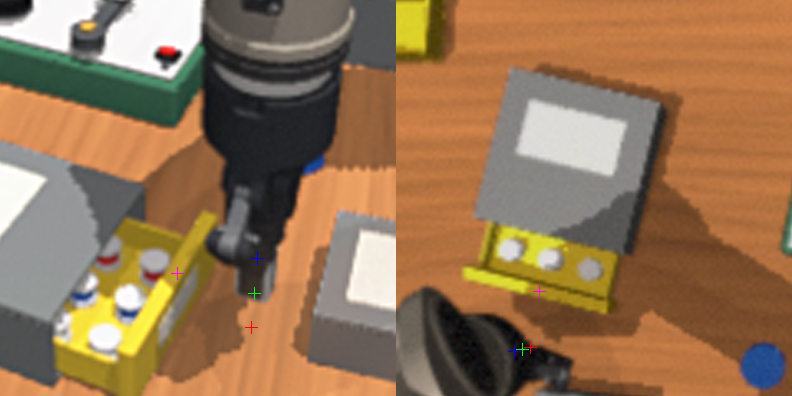

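```bash
python3 - <<'E'
from go import *
s=viewer.grab_frame("side");t=viewer.grab_frame("top")
us,ut=np.array([296.4,269.5]),np.array([201,242.])
f=lambda X:np.r_[proj(s,X)[0]-us,proj(t,X)[0]-ut]
r_=least_squares(f,[.41,.22,.05]);print(r_.x.round(4),r_.fun.round(2))
for z in(0,.03,.06,.1): print(z,ray(s,us,z).round(3),ray(t,ut,z).round(3))
# diff mask of dark arm pixels near tip in top
T=get_obs()["tcp_pos"];print(proj(t,[T,[*T[:2],.1]]).round(1))
# magazine corners check by height from both views
cv2.imwrite("pics/t.png",cv2.resize(np.hstack([t["pixels"][205:265,160:230,::-1],s["pixels"][225:285,265:335,::-1]]),None,fx=5.5,fy=5.5,interpolation=cv2.INTER_CUBIC))
E
```

```text
[0.4069 0.1962 0.0301] [ 3.74  0.09 -0.45 -5.21]
0 [[0.417 0.169 0.   ]] [[0.389 0.2   0.   ]]
0.03 [[0.415 0.198 0.03 ]] [[0.391 0.194 0.03 ]]
0.06 [[0.412 0.227 0.06 ]] [[0.394 0.189 0.06 ]]
0.1 [[0.409 0.265 0.1  ]] [[0.397 0.181 0.1  ]]
[[190.  234.6]
 [184.8 236. ]]
```

View pics/t.png

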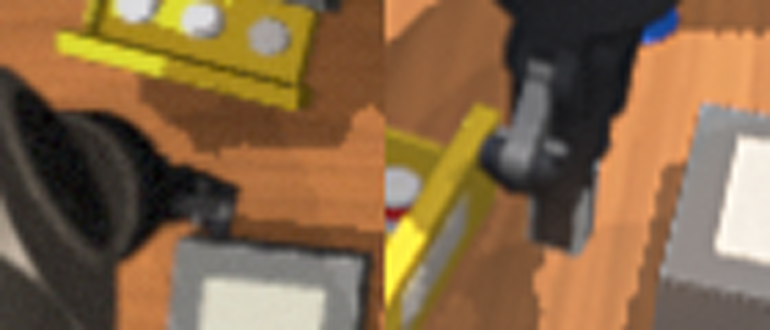

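The side-view tip ray meets the reported x,y at z≈0.06. So x and y are right and only the tip height is about 27 mm off. I'll lower gently, watching the force.

play_rows --commands '[[[1,0,0,0.03,0],[1,0,0,0.06,0],[1,0,0,0.09,0],[1,0,0,0.1,0],[1,0,0,0.1,0],[1,0,0,0.1,0]]]'

```text
clock: 6.23
tcp_pos: [0.4116, 0.2272, 0.0126]
orientation: [-0.31, -3.126, 0.001]
contact_force: [-0.8, -0.3, -0.4]
grip_width: 0.0
gripper_force: 0.0
```

play_rows --commands '[[[1,0,0,0.02,0],[1,0,0,0.04,0],[1,0,0,0.05,0],[1,0,0,0.05,0],[1,0,0,0.05,0]]]'

```text
clock: 6.65
tcp_pos: [0.4117, 0.2273, 0.0027]
orientation: [-0.31, -3.126, 0.0]
contact_force: [0.1, 0.0, -0.1]
grip_width: 0.0001
gripper_force: 0.0
```

```bash
python3 - <<'E'
from go import *
o=get_obs();T=o["tcp_pos"];print(o["clock"],T,o["contact_force"])
s=viewer.grab_frame("side");g=s["pixels"].astype(int)
a=proj(s,T)[0];print(a)
# brightness / redness along the finger axis downward in picture
for z in np.arange(-.01,.08,.005):
    q=proj(s,T+[0,0,z])[0].round().astype(int);print(round(z,3),q,g[q[1],q[0]-2:q[0]+3].mean(0).round())
for x in(-.165,-.093):go(tow(m,(x,0,T[2]))[0],m[2])
E
```

```text
6.65 [0.41173118 0.22725181 0.0027349 ] [ 0.09232431  0.00149525 -0.0709672 ]
[295.1289706  288.69119299]
-0.01 [295 292] [210. 139.  86.]
-0.005 [295 290] [208. 137.  86.]
0.0 [295 289] [192. 127.  80.]
0.005 [295 287] [160. 107.  68.]
0.01 [295 286] [143.  97.  62.]
0.015 [296 284] [169. 113.  72.]
0.02 [296 282] [170. 116.  77.]
0.025 [296 281] [131.  99.  76.]
0.03 [296 279] [74. 61. 53.]
0.035 [296 277] [73. 59. 50.]
0.04 [296 276] [72. 58. 50.]
0.045 [296 274] [68. 55. 46.]
0.05 [297 272] [68. 55. 48.]
0.055 [297 271] [67. 54. 48.]
0.06 [297 269] [62. 51. 44.]
0.065 [297 267] [61. 51. 46.]
0.07 [297 265] [74. 68. 66.]
0.075 [297 264] [88. 82. 80.]
[0.4188 0.2232 0.0027] shift [-0.038 -0.013  0.001] turn -0.0
[0.4894 0.2091 0.0027] shift [-0.398 -0.013  0.001] turn -0.0
```

Confirmed: the tips really end about 27 mm above the reported TCP, so they're now at z≈0.03. Now push.

play_rows --commands '[[[1,-0.05,-0.01,0,0],[1,-0.1,-0.01,0,0],[1,-0.14,-0.01,0,0],[1,-0.17,-0.01,0,0],[1,-0.2,-0.01,0,0],[1,-0.23,-0.01,0,0],[1,-0.26,-0.01,0,0],[1,-0.28,-0.01,0,0],[1,-0.3,-0.01,0,0]]]'

```text
clock: 7.45
tcp_pos: [0.4703, 0.2132, 0.0027]
orientation: [-0.31, -3.125, 0.001]
contact_force: [-2.1, -1.5, 1.6]
grip_width: -0.0
gripper_force: 0.9
```

Pushing now, at about 2 N. Continue slowly to the stop.

play_rows --commands '[[[1,-0.02,0,0,0],[1,-0.035,0,0,0],[1,-0.05,0,0,0],[1,-0.065,0,0,0],[1,-0.08,0,0,0],[1,-0.09,0,0,0],[1,-0.09,0,0,0]]]'

```text
clock: 8.03
tcp_pos: [0.4887, 0.2101, 0.003]
orientation: [0.31, 3.125, 0.001]
contact_force: [0.3, 0.8, -0.2]
grip_width: 0.0001
gripper_force: 0.0
```

```bash
python3 - <<'E'
from go import *
o=get_obs();T=o["tcp_pos"];print(o["clock"],T,o["contact_force"])
for x in(-.097,-.093,-.09):go(tow(m,(x,0,T[2]))[0],m[2])
E
```

```text
8.0333 [0.48870346 0.21013827 0.00295786] [ 0.30988117  0.75532259 -0.17974564]
[0.4855 0.2098 0.003 ] shift [ 0.015 -0.005 -0.   ] turn -0.0
[0.4894 0.2091 0.003 ] shift [-0.005 -0.005  0.   ] turn -0.0
[0.4924 0.2085 0.003 ] shift [-0.02  -0.005  0.   ] turn -0.0
```

play_rows --commands '[[[1,-0.01,0,0,0],[1,-0.015,0,0,0],[1,-0.02,0,0,0],[1,-0.02,0,0,0]]]'

```text
clock: 8.37
tcp_pos: [0.4912, 0.2097, 0.0029]
orientation: [-0.309, -3.125, -0.0]
contact_force: [-3.9, 0.3, 1.8]
grip_width: 0.0003
gripper_force: 2.0
```

play_rows --commands '[[[1,-0.01,0,0,0],[1,-0.02,0,0,0],[1,-0.02,0,0,0],[1,-0.02,0,0,0]]]'

```text
clock: 8.7
tcp_pos: [0.491, 0.2095, 0.0026]
orientation: [-0.306, -3.119, 0.002]
contact_force: [-14.5, 2.0, 12.1]
grip_width: -0.0001
gripper_force: 7.5
```

The force rose to 14 N with no further travel, so the drawer is against its stop, and the TCP is where the shut face should be. I'll back off and lift.

play_rows --commands '[[[1,0.08,0,0,0],[1,0.18,0,0,0],[1,0.2,0,-0.15,0],[1,0.2,0,-0.35,0],[1,0.2,0,-0.55,0],[1,0.2,0,-0.75,0],[1,0.2,0,-0.85,0],[1,0.2,0,-0.85,0]]]'

```text
clock: 9.37
tcp_pos: [0.4605, 0.2183, 0.1785]
orientation: [0.31, 3.117, 0.011]
contact_force: [0.1, -0.3, -0.1]
grip_width: -0.0001
gripper_force: 0.0
```

```bash
cat >> go.py <<'E'
def pad(th,gap=0,z=.058,off=.017):
    piv=tow(w,(-.02,.1,z))[0]
    return tow([piv[0],piv[1],w[2]+th],(-off-gap,-.13,z))[0], w[2]+th
E
python3 - <<'E'
from go import *
o=get_obs();print(o["clock"],o["tcp_pos"])
p=viewer.grab_frame("top");s=viewer.grab_frame("side")
g=p["pixels"]
# yellow front top edge: shut outline vs. picture
q=proj(p,tow(m,[(-.0785,y,.057) for y in(-.06,-.03,0,.03,.06)]+[(-.118,y,.057) for y in(-.06,-.03,0,.03,.06)])).round().astype(int)
print([g[b,a].tolist() for a,b in q])
for d in viewer.trace(p,"drawer_front")[:3]: print(d["rect"],d["score"])
P,y=pad(0,.045);P[2]=.2;go(P,y)
E
```

```text
9.3667 [0.46053129 0.21825633 0.17846533]
[[170, 139, 30], [155, 125, 32], [185, 161, 42], [218, 214, 52], [216, 208, 49], [178, 112, 60], [176, 110, 60], [178, 110, 61], [180, 114, 66], [11, 17, 16]]
[304.5, 312.9, 365.3, 323.4] 0.85
[175.0, 199.1, 219.8, 211.5] 0.72
[188.5, 285.8, 220.5, 287.8] 0.43
[ 0.4981 -0.1442  0.2   ] shift [-0.558 -1.727 -0.138] turn -0.012
```

The drawer now shows yellow at the shut position and wood where the front used to be. On to the winder.

play_rows --commands '[[[1,-0.05,-0.18,-0.1,0],[1,-0.1,-0.36,-0.13,0],[1,-0.16,-0.54,-0.13,0],[1,-0.22,-0.72,-0.13,0],[1,-0.28,-0.9,-0.13,0],[1,-0.3,-1,-0.13,0],[1,-0.3,-1,-0.13,0]]]'

```text
clock: 10.1
tcp_pos: [0.475, 0.0026, 0.1973]
orientation: [-0.323, -3.123, 0.005]
contact_force: [-1.6, 0.8, 0.2]
grip_width: -0.0001
gripper_force: 0.0
```

```bash
python3 - <<'E'
from go import *
P,y=pad(0,.045);P[2]=.2;go(P,y)
P[2]=.058;go(P,y)
E
```

```text
[ 0.4981 -0.1442  0.2   ] shift [-0.263 -0.695 -0.012] turn -0.017
[ 0.4981 -0.1442  0.058 ] shift [-0.264 -0.693  0.698] turn -0.017
```

play_rows --commands '[[[1,-0.06,-0.17,0,-0.01],[1,-0.13,-0.35,0,-0.01],[1,-0.2,-0.53,0,-0.01],[1,-0.26,-0.69,0,-0.01],[1,-0.26,-0.69,0,-0.01],[1,-0.26,-0.69,0.15,-0.01],[1,-0.26,-0.69,0.3,-0.01],[1,-0.26,-0.69,0.45,-0.01],[1,-0.26,-0.69,0.6,-0.01],[1,-0.26,-0.69,0.69,-0.01],[1,-0.26,-0.69,0.69,-0.01],[1,-0.26,-0.69,0.69,-0.01]]]'

```text
clock: 11.1
tcp_pos: [0.4986, -0.1364, 0.0594]
orientation: [-0.285, -3.125, 0.0]
contact_force: [0.6, 0.1, 0.1]
grip_width: 0.0
gripper_force: 0.0
```

```bash
python3 - <<'E'
from go import *
o=get_obs();T=o["tcp_pos"];print(o["clock"],T,o["contact_force"])
s=viewer.grab_frame("side");t=viewer.grab_frame("top")
for im,n,c in((t,"T",None),(s,"S",None)):
    for d in viewer.trace(im,"paddle")[:2]: print(n,d["score"],d["rect"])
    print(n,"tip",proj(im,T+[0,0,.027])[0].round(1),"paddle",proj(im,tow(w,(-.02,-.03,.092))[0])[0].round(1))
g=s["pixels"].astype(int)
for z in np.arange(0,.07,.005):
    q=proj(s,T+[0,0,z])[0].round().astype(int);print(round(z,3),q,g[q[1],q[0]-1:q[0]+2].mean(0).round())
for th in(0,.05,.15,.25,.35,.45,.48): go(*pad(th))
E
```

```text
11.1 [ 0.49860076 -0.13641202  0.05936059] [0.55501057 0.09515562 0.09440884]
T 0.6 [271.5, 172.2, 315.5, 188.9]
T tip [314.  208.7] paddle [321.3 187.5]
S 0.7 [131.9, 325.6, 167.3, 361.3]
S 0.63 [241.1, 152.2, 271.9, 196.8]
S tip [284.7 167.4] paddle [265.6 160.3]
0.0 [284 175] [175. 172. 170.]
0.005 [284 174] [153. 150. 149.]
0.01 [285 172] [147. 143. 143.]
0.015 [285 171] [147. 144. 144.]
0.02 [285 169] [147. 145. 145.]
0.025 [285 168] [144. 141. 141.]
0.03 [285 166] [65. 65. 66.]
0.035 [285 165] [38. 38. 40.]
0.04 [285 163] [41. 42. 45.]
0.045 [285 162] [41. 42. 45.]
0.05 [285 160] [32. 33. 36.]
0.055 [285 159] [30. 31. 33.]
0.06 [285 157] [28. 29. 31.]
0.065 [285 156] [25. 25. 27.]
0.07 [285 154] [26. 28. 30.]
[ 0.5424 -0.1522  0.058 ] shift [-0.217 -0.037  0.021] turn -0.002
[ 0.5486 -0.1541  0.058 ] shift [-0.249 -0.04   0.021] turn -0.034
[ 0.5615 -0.1568  0.058 ] shift [-0.315 -0.042  0.021] turn -0.098
[ 0.5745 -0.1582  0.058 ] shift [-0.38  -0.037  0.021] turn -0.161
[ 0.5876 -0.1583  0.058 ] shift [-0.445 -0.026  0.021] turn -0.225
[ 0.6007 -0.1571  0.058 ] shift [-0.508 -0.008  0.022] turn -0.289
[ 0.6045 -0.1565  0.058 ] shift [-0.526 -0.002  0.022] turn -0.308
```

play_rows --commands '[[[1,-0.08,-0.037,0.01,0],[1,-0.15,-0.037,0.01,0],[1,-0.2,-0.037,0.01,0],[1,-0.22,-0.037,0.01,-0.01],[1,-0.25,-0.04,0.01,-0.034],[1,-0.25,-0.04,0.01,-0.034]]]'

```text
clock: 11.8
tcp_pos: [0.5474, -0.1537, 0.0591]
orientation: [-0.198, -3.134, -0.001]
contact_force: [-4.4, 1.6, 3.6]
grip_width: -0.0
gripper_force: 2.0
```

```bash
python3 - <<'E'
from go import *
o=get_obs();T=o["tcp_pos"];print(o["clock"],T,o["contact_force"],o["moment"])
for th in(.05,.15,.25,.35,.45,.48): go(*pad(th))
E
```

```text
11.8 [ 0.5473592  -0.15368698  0.05914685] [-4.36652573  1.62354523  3.55659098] [ 0.24248701  0.82180732 -0.03849058]
[ 0.5486 -0.1541  0.058 ] shift [-0.007 -0.001  0.006] turn 0.001
[ 0.5615 -0.1568  0.058 ] shift [-0.072 -0.007  0.006] turn -0.062
[ 0.5745 -0.1582  0.058 ] shift [-0.137 -0.005  0.006] turn -0.126
[ 0.5876 -0.1583  0.058 ] shift [-0.203  0.002  0.005] turn -0.19
[ 0.6007 -0.1571  0.058 ] shift [-0.267  0.016  0.005] turn -0.253
[ 0.6045 -0.1565  0.058 ] shift [-0.285  0.022  0.005] turn -0.272
```

Contact at 4–5 N, as the task text says. Follow the arc.

play_rows --commands '[[[1,-0.03,-0.003,0.004,-0.03],[1,-0.07,-0.006,0.005,-0.06],[1,-0.105,-0.006,0.005,-0.095],[1,-0.137,-0.005,0.005,-0.126],[1,-0.17,-0.002,0.005,-0.158],[1,-0.2,0.002,0.005,-0.19],[1,-0.2,0.002,0.005,-0.19]]]'

```text
clock: 12.38
tcp_pos: [0.5851, -0.1594, 0.0578]
orientation: [0.268, -3.126, -0.001]
contact_force: [-6.8, -1.6, 2.9]
grip_width: -0.0001
gripper_force: 3.3
```

```bash
python3 - <<'E'
from go import *
o=get_obs();T=o["tcp_pos"];print(o["clock"],T,o["contact_force"],o["moment"])
for th in(.35,.40,.45,.48,.5): go(*pad(th))
E
```

```text
12.3833 [ 0.58509775 -0.15943308  0.05783856] [-6.78586111 -1.57838375  2.92086689] [-0.28042849  1.29288739 -0.03360875]
[ 0.5876 -0.1583  0.058 ] shift [-0.013  0.003 -0.001] turn -0.0
[ 0.5941 -0.1579  0.058 ] shift [-0.046 -0.    -0.001] turn -0.032
[ 0.6007 -0.1571  0.058 ] shift [-0.079 -0.002 -0.001] turn -0.064
[ 0.6045 -0.1565  0.058 ] shift [-0.098 -0.002 -0.001] turn -0.083
[ 0.6071 -0.1561  0.058 ] shift [-0.111 -0.002 -0.001] turn -0.096
```

play_rows --commands '[[[1,-0.02,0,0,-0.015],[1,-0.04,0,0,-0.03],[1,-0.06,0,0,-0.05],[1,-0.08,0,0,-0.065],[1,-0.098,0,0,-0.083],[1,-0.098,0,0,-0.083],[1,-0.098,0,0,-0.083]]]'

```text
clock: 12.97
tcp_pos: [0.6034, -0.1581, 0.0579]
orientation: [0.464, -3.102, 0.002]
contact_force: [-7.6, -5.8, 5.2]
grip_width: -0.0
gripper_force: 4.4
```

```bash
cat > chk.py <<'E'
from go import *
o=get_obs();T=o["tcp_pos"];print(o["clock"],T,o["contact_force"],o["moment"])
for th in(.45,.48,.5): go(*pad(th))
t=viewer.grab_frame("top");s=viewer.grab_frame("side");print(get_obs()["contact_force"])
piv=tow(w,(-.02,.1,.064))[0]
for im,n in((t,"T"),(s,"S")):
    h=cv2.cvtColor(im["pixels"],cv2.COLOR_RGB2HSV)
    M=cv2.inRange(h,(8,170,170),(17,255,255))
    for th in(0,.35,.42,.48,.52):
        q=proj(im,tow([*piv[:2],w[2]+th],[(-.006,-.113,.114),(.006,-.113,.114),(.006,-.147,.114),(-.006,-.147,.114),(0,-.065,.088)]))
        print(n,th,q[:4].mean(0).round(1),"roller",q[4].round(1))
    N_,L,st,ce=cv2.connectedComponentsWithStats(M)
    for i in range(1,N_):
        if st[i,4]>4 and 230<ce[i][0]<345 and 130<ce[i][1]<200: print("  orange",st[i],ce[i].round(1))
    W=cv2.inRange(h,(0,0,225),(180,40,255))
for n in("pawl","tensioner"):
    for d in viewer.trace(t,n)[:1]: print(n,d["rect"],d["score"])
E
python3 chk.py
```

```text
12.9667 [ 0.60339991 -0.15809453  0.05787352] [-7.60530666 -5.76435538  5.18303541] [-0.93213752  1.59738051 -0.09053618]
[ 0.6007 -0.1571  0.058 ] shift [ 0.012  0.009 -0.001] turn 0.016
[ 0.6045 -0.1565  0.058 ] shift [-0.008  0.006 -0.001] turn -0.003
[ 0.6071 -0.1561  0.058 ] shift [-0.021  0.004 -0.001] turn -0.015
[-7.37892706 -4.69829196  4.49680453]
T 0 [322.3 186.9] roller [298.7 183. ]
T 0.35 [322.5 170.7] roller [298.8 175.1]
T 0.42 [321.9 167.5] roller [298.5 173.6]
T 0.48 [321.2 164.8] roller [298.2 172.2]
T 0.52 [320.6 163.1] roller [297.9 171.4]
S 0 [265.6 153.7] roller [256.8 171.8]
S 0.35 [250.6 152.1] roller [249.  170.9]
S 0.42 [247.5 152.1] roller [247.4 170.9]
S 0.48 [244.9 152.2] roller [246.  170.9]
S 0.52 [243.1 152.2] roller [245.1 171. ]
  orange [244 150   3   6  17] [245.1 152.4]
tensioner [271.7, 167.9, 305.3, 183.4] 0.53
```

The TCP puts the arm at about 0.47 rad, and in the side view the orange paddle is at x=245, which is the 0.48 position. The push is about 9 N, the spring force past the click with no pawl load. I'll hold briefly, recheck and hand in.

play_rows --commands '[[[1,-0.005,0,0,0],[1,-0.005,0,0,0],[1,-0.005,0,0,0],[1,-0.005,0,0,0],[1,-0.005,0,0,0],[1,-0.005,0,0,0]]]'

```text
clock: 13.67
tcp_pos: [0.6041, -0.1579, 0.0579]
orientation: [0.464, -3.102, 0.002]
contact_force: [-8.1, -4.8, 4.1]
grip_width: -0.0002
gripper_force: 4.5
```

```bash
python3 - <<'E'
from go import *
s=viewer.grab_frame("side");t=viewer.grab_frame("top")
for n in("thread_spool","thread_cone","rivet_jar"):
    for d in viewer.trace(s,n)[:1]: print(n,np.round(d["rect"]),d["score"])
M=cv2.inRange(cv2.cvtColor(s["pixels"],cv2.COLOR_RGB2HSV),(8,170,170),(17,255,255))[140:165,235:275];print("orange",np.argwhere(M).mean(0)+[140,235])
for d in viewer.trace(t,"drawer_front")[:2]: print(d["rect"])
o=get_obs();print(o["clock"],o["tcp_pos"],o["contact_force"]);go(*pad(.48))
if np.linalg.norm(o["tcp_pos"][:2]-pad(.48)[0][:2])<.005: print(r.hand_in())
E
```

```text
thread_spool [304. 213. 320. 230.] 0.73
thread_cone [176. 166. 197. 203.] 0.57
rivet_jar [130. 207. 158. 245.] 0.75
orange [152.44444444 244.88888889]
[341.5, 317.8, 368.1, 327.8]
[192.6, 285.7, 212.2, 286.8]
13.9667 [ 0.60405548 -0.15790309  0.05783751] [-8.22956337 -5.65404467  5.34643254]
[ 0.6045 -0.1565  0.058 ] shift [-0.004  0.006 -0.001] turn -0.003
the job is handed in; nothing more can be done
None
```

The drawer is fully shut against its stop, and the arm was still holding the tensioner past its click, at about 0.47–0.48 rad, when I handed in at about 14 s; the spool, cone and jar had not moved, and I did not recheck the other loose things.

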